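# Shut the marked water valve under the sliding cover

## Task

On the mosaic bench, push the green cover of the water valve box all the way back along its rails, away from the robot, to uncover the two valves, and leave it lying there. Then push the valve handle wrapped in blue tape clockwise (seen from above) until it is fully shut, leaving the yellow handle as it is. Only push with the fingertips: do not lift the cover, and do not disturb the jar, the cup or the spatula beside the box.

Things in the scene. Friction and masses are not known exactly. Their poses are not given: they have to be found in the camera images.
- valve_box: grey open-topped box fixed to the bench, two aluminium rails behind it. Origin on the bench under the opening's centre; x along the rails, away from the robot, y left, z up. Opening x -80 to +80, y -150 to +150 mm; wall and rail tops 75 mm high; side guides beyond y = +-162 mm are 10 mm higher; end stop's face at x = +275. Box and rails fill x -90 to +295, y -170 to +170
- cover: loose green plate, 190 (x) by 316 (y) by 8 mm, about 0.45 kg, lying flat on the wall tops between the guides and hiding both valves. Origin at the centre of its underside, axes as the box's. In the box frame it starts at x = 0 to 12 mm and slides along x until it meets the end stop at x = +180 mm; friction alone holds it
- cover_bar (a point): centre of the wooden bar on the cover by which it is pushed: 14 mm thick in x, 120 mm long in y, 25 mm high, from the plate's top (8 mm above the cover's origin) to 33 mm above that origin; the bar stands 50 mm towards the robot from the cover's origin
- blue_pivot (a point): point on the vertical axis of the blue-taped handle, 54 mm above the bench (half the handle's height). In the box frame the two valves' pivots are at x = +45, y = +40 and -80 mm; which valve is where varies. Below, a copper pipe along x has its top 29 mm above the bench; the brass valve body round the pivot reaches 35 mm
- blue_tip (a point): end of the blue-taped handle on its centre line, 75 mm from the pivot. The handle is a straight bar 14 mm thick and 24 mm high, from 42 to 66 mm above the bench, blue from 19 to 75 mm from the pivot
- blue_handle (a joint): angle of the blue-taped handle, rad: 0 = open, pointing along the box's -x (towards the robot); grows clockwise seen from above; 1.571 = shut against its stop, pointing along the box's +y (left). Starts at 0 to 0.25; stiff (about 0.2 N m) and stays where it is left
- yellow_tip (a point): end of the yellow handle, which is like the blue one and also starts open: to be left alone
- yellow_handle (a joint): angle of the yellow handle, measured as for the blue one
- jar: green glass jar with white cap, 64 mm diameter, 100 mm high, standing left of the box; origin at the centre of its underside
- cup: white open plastic cup, 76 mm diameter, 85 mm high, standing left of the box; origin at the centre of its underside
- spatula_grip (a point): grip of a spatula about 200 mm long, lying right of the box roughly along its x

How it is judged (in metres and radians):
On the way, in this order (a step that is already met when the one before it is completed fails the run):
1. the cover is pushed back clear of the opening (x of cover in the frame of valve_box above 0.15 m), for 0.2 s.
2. the blue-taped handle is pushed shut (value of joint blue_handle above 1.47 rad), for 0.2 s.
At the end, for the whole second after the job is handed in: The cover lies still and flat on its rails, at least 150 mm back from the centre of the opening; the blue-taped handle is within 0.1 rad of its shut stop; the yellow handle is still open (x of cover in the frame of valve_box above 0.15 m and z of cover in the frame of valve_box between 0.07 and 0.08 m and angle between cover's own z axis and vertical below 0.05 rad and linear speed of cover below 0.01 m/s and value of joint blue_handle above 1.47 rad and value of joint yellow_handle below 0.55 rad); the robot touches nothing.
It fails at once if the cover is lifted or tipped off its rails (z of cover in the frame of valve_box above 0.087 m or angle between cover's own z axis and vertical above 0.12 rad).
It fails at once if the yellow handle is moved by more than 20 mm at its end (distance of yellow_tip from where it was at the start of the episode above 0.02 m).
It fails at once if the jar, the cup or the spatula is moved by more than 20 mm (distance of any of jar, cup, spatula_grip from where it was at the start of the episode above 0.02 m).
It also fails if it takes over 43 s, if anything falls off the work surface, if the arm or the gripper's body presses on something with over 40 N, if the wrist force passes 120 N, or if a joint passes its speed limit or range.

## Robot

A 7-joint arm with a two-finger parallel gripper is mounted at the origin on the work surface. World frame = base frame: x ahead of the robot, y to its left, z up, the work surface at z = 0. Lengths are in mm, angles in rad, forces in N, time in s.
With the tool pointing down it reaches from about 425 to 800 mm from the base axis. Payload 8.3 kg.
Tool frame: the origin (TCP) lies at the very end of the fingers, on their centre line; the grasp point (between the pads) lies r.grip_depth behind it (r.grip_depth is the distance from the TCP to the grasp point, in mm); z points along the fingers, y is the direction in which the jaws open and shut (so a half turn about z gives the same grasp; the last joint's range is limited). The gripper opens to 85 mm and grips with 20 to 120 N. Pads are 22 mm wide; open, the fingers measure 114 mm over their backs; the gripper's body (76 mm by 85 mm) begins 54 mm behind the grasp point. The pads swing forward as they close: fully open they stand 13 mm farther back than shut.
Start: joints at [1.103, 0.383, 0.016, 1.37, -0.006, 1.388, -0.046], TCP at [246.181, -574.454, 231.279] pointing down, gripper open.
Joint ranges: [-2.95, 2.95], [-0.25, 2.06], [-1.52, 1.56], [0.18, 2.33], [-1.44, 4.58], [0.02, 2.06], [-3.01, 3.01]. Speed limits (rad/s): [2.39, 2.39, 3.01, 3.01, 3.14, 3.14, 3.14].

## Interface

Orientations are given as a rotation vector (axis times angle).
In Python, from rig import r gives the robot as it stands.
- The arm moves only by the tool drive_tool, never from a script. Its argument "steps" is one flat list of numbers, 7 for each row, row after row: the turn, a rotation vector about the tool's x, y, z in units of 5 degrees (1.0 is 5 degrees), then the shift along the tool's x, y, z in units of 30 mm (1.0 is 30 mm), then the opening, from 0 (shut) to 1 (fully open). In form: [rx, ry, rz, tx, ty, tz, claw, rx, ry, rz, tx, ty, tz, claw, ...]. A call has exactly 5 rows; each row shifts and turns the commanded pose from where the row before left it, along the tool's axes as they then stand; what a row does not reach is not made up. A row lasts 1/12 s, in which the tool goes at most 41.7 mm and 7.16 degrees, less where a joint would pass 70% of its speed; a pose out of reach is approached as far as the arm can. A call is refused whole if a number of a shift passes 1 or a number of a turn 1, either way. A call with a gripper value outside its range is refused whole. The fingers move at their own pace and stop on an object; the grip force is fixed at half the most. Time passes only in rows, so rows that do not move let the fingers close, or fill a call up. It gives the time, the measured TCP pose, the force and the opening at its end, in the units of the state.
- r.sense(): the state, without advancing time (a new reading comes with each control period).
- r.get_image(name): name is "scene" or "side" or "wrist"; returns a dict with "color" (400x640x3 uint8, red, green, blue), "depth" (400x640 float32, mm along the optical axis (not along the pixel's ray), 0 where there is no reading), "fx", "fy", "cx", "cy" (pixels), "distortion" ([k1, k2, p1, p2, k3] as OpenCV has them; the pictures are not rectified), "extrinsics" (4x4, takes a point from world to camera coordinates); the wrist camera has in their place "hand_eye" (4x4, takes a point from camera to tool coordinates, whose origin is the TCP and whose axes are the flange's). Camera axes: x right, y up, looking along -z (the intrinsics and any distortion apply to the point x, -y, -z); pixel columns grow to the right and rows downward; lengths in mm; the calibration is good to about 2 mm. A picture is of the moment at which its call begins: read the wrist's pose just before it.
- r.hand_in(): hands the job in, once; it reports no verdict.
The state is a dict: "clock": time; "joint_positions": joint angles; "dq": joint speeds; "joint_torque": joint torques, N m; "position": TCP position; "ee_rot": TCP orientation; "force": force on the tool from outside, world axes, zero at the start; "ft_torque": the same for the moment, N m; "gripper_width": opening from 0.0 (shut) to 1.0 (fully open).
Only numpy, scipy, OpenCV 4.12 (cv2) and the standard library are available. Lean on these libraries where they do the work, as an engineer would, in place of code of your own. Each camera call takes 0.05 s, during which the arm holds its last target. There are 200 camera calls.

## Working session

There is one attempt and no reset: what is moved stays moved. The work goes in short steps, Python scripts to look and compute and a tool call to move; the robot and the scene stay as the last step left them, time stands still between calls to the robot, and variables do not carry over. Pictures are saved under pics/ and viewed, about 8 in all and at most 12, crops included, and the job is handed in when it is done.

Besides the shell and the picture viewer there is one more tool, called after "Call:" in YAML: its name, and indented under it one key for each argument. drive_tool: Moves the arm, as the interface text tells. Its arguments: {"type":"object","properties":{"steps":{"type":"array","items":{"type":"number"}}},"required":["steps"]}

```bash
ls; mkdir -p pics; python3 - <<'E'
from rig import r
import cv2,numpy as np,pickle
s=r.sense();print({k:np.round(v,3) for k,v in s.items()},r.grip_depth)
for n in("scene","side"):
    d=r.get_image(n);pickle.dump(d,open(f"{n}0.pkl","wb"));cv2.imwrite(f"pics/{n}0.png",d["color"][:,:,::-1])
    print(n,d["fx"],d["cx"],d["cy"],d["distortion"],np.round(d["extrinsics"],3).tolist())
E
```

```text
pics
{'clock': np.float64(0.0), 'joint_positions': array([ 1.103,  0.384,  0.016,  1.371, -0.006,  1.388, -0.047]), 'dq': array([ 0.002,  0.001, -0.   , -0.001,  0.   , -0.   , -0.   ]), 'joint_torque': array([-1.0000e-03, -6.2761e+01,  8.4400e-01, -3.7182e+01,  1.7000e-02,
        1.4000e-02,  0.0000e+00]), 'position': array([ 245.946, -574.044,  230.284]), 'ee_rot': array([-3.076e+00, -6.310e-01,  1.000e-03]), 'force': array([ 0.04 ,  0.477, -0.517]), 'ft_torque': array([ 0.037, -0.008,  0.036]), 'gripper_width': np.float64(1.0)} 18.700000000000003
scene 452.1423022456073 318.50668151159033 206.3994587066158 [0.01171785 0.         0.         0.         0.        ] [[0.31, 0.951, -0.012, -231.619], [-0.804, 0.269, 0.53, 404.882], [0.507, -0.155, 0.848, -1404.721], [0.0, 0.0, 0.0, 1.0]]
side 491.48961264456216 322.0348952537822 204.15556833666676 [-0.04454336  0.          0.          0.          0.        ] [[-0.876, -0.481, -0.023, 490.261], [0.293, -0.569, 0.768, -206.842], [-0.383, 0.667, 0.64, -1047.201], [0.0, 0.0, 0.0, 1.0]]
```

View pics/scene0.png

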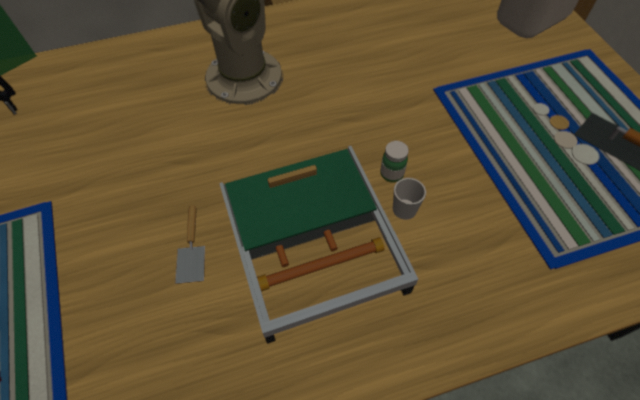

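View pics/side0.png

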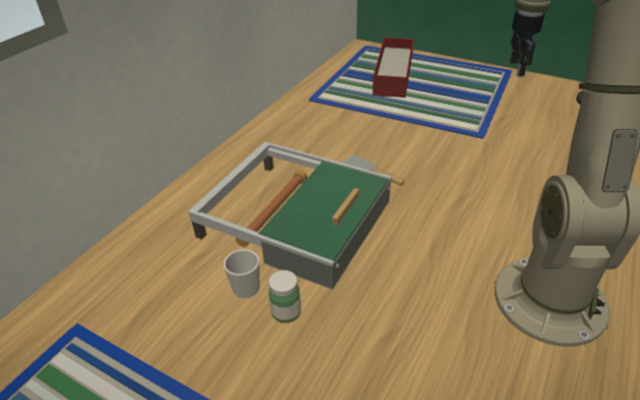

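```bash
cat > h.py <<'E'
import numpy as np,cv2,pickle
def ray(d,uv,E=None):
    """pixels -> world origin, directions (E world->cam)"""
    K=np.array([[d["fx"],0,d["cx"]],[0,d["fy"],d["cy"]],[0,0,1]])
    p=cv2.undistortPoints(np.asarray(uv,float).reshape(-1,1,2),K,np.array(d["distortion"]))[:,0]
    E=np.asarray(d["extrinsics"]) if E is None else E
    R,t=E[:3,:3],E[:3,3]
    v=np.c_[p[:,0],-p[:,1],-np.ones(len(p))]@R
    return -R.T@t,v
def plane(d,uv,z,E=None):
    o,v=ray(d,uv,E); return o+v*((z-o[2])/v[:,2])[:,None]
E
python3 - <<'E'
from h import *
for n,roi in(("scene",(210,140,378,250)),("side",(255,150,400,262))):
    d=pickle.load(open(n+"0.pkl","rb"));hsv=cv2.cvtColor(d["color"],cv2.COLOR_RGB2HSV)
    m=cv2.inRange(hsv,(65,90,30),(95,255,255));k=np.zeros_like(m);x0,y0,x1,y1=roi;k[y0:y1,x0:x1]=1;m*=k
    c=max(cv2.findContours(m,0,2)[0],key=cv2.contourArea)
    w=plane(d,c[:,0],83)[:,:2].astype(np.float32)
    rc=cv2.minAreaRect(w);print(n,"cover",rc,cv2.contourArea(c)); print(np.round(cv2.boxPoints(rc)))
    b=cv2.inRange(hsv,(8,80,60),(25,255,255))
    hull=cv2.fillConvexPoly(np.zeros_like(m),cv2.convexHull(c),255); b&=cv2.erode(hull,np.ones((5,5)))
    cb=max(cv2.findContours(b,0,2)[0],key=cv2.contourArea)
    wb=plane(d,cb[:,0],108)[:,:2].astype(np.float32);print("bar",cv2.minAreaRect(wb))
    print("jarcup depth?")
d=pickle.load(open("scene0.pkl","rb"))
print(plane(d,[(407,186)],85),plane(d,[(397,149)],100),plane(d,[(192,207),(190,240)],10))
d=pickle.load(open("side0.pkl","rb"))
print(plane(d,[(242,262)],85),plane(d,[(284,280)],100))
E
```

```text
scene cover ((536.2779541015625, 22.148773193359375), (190.88722229003906, 313.9346923828125), 1.491782784461975) 8842.0
[[ 437.  177.]
 [ 445. -137.]
 [ 636. -132.]
 [ 628.  182.]]
bar ((490.08233642578125, 20.193443298339844), (24.797000885009766, 118.80122375488281), 1.268117070198059)
jarcup depth?
side cover ((529.7387084960938, 24.098541259765625), (185.4319610595703, 308.2079772949219), 1.4348093271255493) 5979.0
[[ 433.  176.]
 [ 441. -132.]
 [ 626. -128.]
 [ 619.  180.]]
bar ((476.43536376953125, 32.21068572998047), (21.5933895111084, 139.53521728515625), 1.4531854391098022)
jarcup depth?
[[590.46593384 273.55947576  85.        ]] [[489.71347627 288.99851776 100.        ]] [[ 433.9731032  -232.96532191   10.        ]
 [ 525.92634473 -253.34413942   10.        ]]
[[599.61015881 275.11170489  85.        ]] [[485.74116048 287.00302439 100.        ]]
```

Both views agree: the cover is centred at about (534, 23), yaw 1.5°, with the bar at about (484, 22). The jar and cup are at y ≈ 275–290, and the spatula is at y ≈ -235. I'll swing the arm in front of the bar with the fingers shut.

Call:
drive_tool:
  steps: [0,0,-0.55,0.86,-0.22,0.1,0,0,0,-0.55,0.86,-0.22,0.1,0,0,0,-0.55,0.86,-0.22,0.1,0,0,0,-0.55,0.86,-0.22,0.1,0,0,0,-0.55,0.86,-0.22,0.1,0]

```text
clock: 0.52
position: [344.0, -482.6, 215.6]
ee_rot: [-2.978, -0.999, 0.0]
force: [0.2, 0.0, -0.3]
gripper_width: 0.298
```

Call:
drive_tool:
  steps: [0,0,-0.55,0.86,-0.22,0.1,0,0,0,-0.55,0.86,-0.22,0.1,0,0,0,-0.55,0.86,-0.22,0.1,0,0,0,-0.55,0.86,-0.22,0.1,0,0,0,-0.55,0.86,-0.22,0.1,0]

```text
clock: 0.93
position: [416.5, -371.3, 200.7]
ee_rot: [-2.837, -1.348, 0.0]
force: [0.5, -1.2, -0.6]
gripper_width: -0.002
```

Call:
drive_tool:
  steps: [0,0,-0.55,0.86,-0.22,0.1,0,0,0,-0.55,0.86,-0.22,0.1,0,0,0,-0.55,0.86,-0.22,0.1,0,0,0,-0.55,0.86,-0.22,0.1,0,0,0,-0.55,0.86,-0.22,0.1,0]

```text
clock: 1.35
position: [460.4, -245.9, 185.7]
ee_rot: [-2.655, -1.678, 0.0]
force: [0.2, -0.3, -0.5]
gripper_width: -0.0
```

Call:
drive_tool:
  steps: [0,0,-0.55,0.86,-0.22,0.1,0,0,0,-0.55,0.86,-0.22,0.1,0,0,0,-0.55,0.86,-0.22,0.1,0,0,0,-0.55,0.86,-0.22,0.1,0,0,0,-0.55,0.86,-0.22,0.1,0]

```text
clock: 1.77
position: [473.3, -113.8, 170.9]
ee_rot: [-2.435, -1.984, 0.0]
force: [0.5, 0.7, 0.3]
gripper_width: -0.003
```

Call:
drive_tool:
  steps: [0,0,-0.53,0.88,-0.31,0.1,0,0,0,-0.53,0.88,-0.31,0.1,0,0,0,-0.53,0.88,-0.31,0.1,0,0,0,-0.53,0.88,-0.31,0.1,0,0,0,-0.53,0.88,-0.31,0.1,0]

```text
clock: 2.18
position: [441.6, 22.3, 155.9]
ee_rot: [-2.19, -2.252, 0.0]
force: [0.4, 1.0, 0.6]
gripper_width: 0.002
```

```bash
python3 - <<'E'
from rig import r
import cv2,numpy as np,pickle
s=r.sense();print(s["position"],s["ee_rot"])
d=r.get_image("wrist");d["s"]=s;pickle.dump(d,open("w1.pkl","wb"));cv2.imwrite("pics/w1.png",d["color"][:,:,::-1])
print(np.round(d["hand_eye"],3).tolist())
E
```

```text
[441.61510206  22.26439914 155.94058417] [-2.19027222e+00 -2.25167780e+00  3.37441064e-04]
[[0.0, 0.945, 0.326, 83.274], [1.0, -0.001, 0.0, -0.053], [0.0, 0.326, -0.945, -141.64], [0.0, 0.0, 0.0, 1.0]]
```

Call:
drive_tool:
  steps: [0,0,0,0,-0.1,0.43,0,0,0,0,0,0,0.43,0,0,0,0,0,0,0.43,0,0,0,0,0,0,0.43,0,0,0,0,0,0,0.42,0]

```text
clock: 2.65
position: [439.0, 20.7, 91.3]
ee_rot: [-2.193, -2.249, 0.0]
force: [0.2, -1.0, 0.3]
gripper_width: -0.0
```

Call:
drive_tool:
  steps: [0,0,0,0,0.2,0,0,0,0,0,0,0.2,0,0,0,0,0,0,0.2,0,0,0,0,0,0,0.2,0,0,0,0,0,0,0.2,0,0]

```text
clock: 3.07
position: [469.6, 21.6, 92.7]
ee_rot: [-2.193, -2.249, 0.001]
force: [-6.2, -0.3, 4.1]
gripper_width: -0.004
```

Call:
drive_tool:
  steps: [0,0,0,0,0.3,0,0,0,0,0,0,0.3,0,0,0,0,0,0,0.3,0,0,0,0,0,0,0.3,0,0,0,0,0,0,0.3,0,0]

```text
clock: 3.48
position: [514.5, 22.7, 92.6]
ee_rot: [-2.193, -2.249, 0.002]
force: [-6.3, 0.1, 5.5]
gripper_width: -0.001
```

Call:
drive_tool:
  steps: [0,0,0,0,0.3,0,0,0,0,0,0,0.3,0,0,0,0,0,0,0.3,0,0,0,0,0,0,0.3,0,0,0,0,0,0,0.3,0,0]

```text
clock: 3.9
position: [559.6, 23.9, 92.6]
ee_rot: [-2.193, -2.249, 0.001]
force: [-6.0, -0.4, 4.6]
gripper_width: -0.003
```

Call:
drive_tool:
  steps: [0,0,0,0,0.3,0,0,0,0,0,0,0.3,0,0,0,0,0,0,0.3,0,0,0,0,0,0,0.3,0,0,0,0,0,0,0.3,0,0]

```text
clock: 4.32
position: [604.5, 25.0, 92.6]
ee_rot: [-2.193, -2.249, 0.002]
force: [-6.0, 0.1, 4.6]
gripper_width: -0.004
```

Call:
drive_tool:
  steps: [0,0,0,0,0.2,0,0,0,0,0,0,0.15,0,0,0,0,0,0,0.15,0,0,0,0,0,0,0.1,0,0,0,0,0,0,0.1,0,0]

```text
clock: 4.73
position: [625.2, 25.6, 92.3]
ee_rot: [-2.193, -2.249, 0.001]
force: [-5.5, -0.7, 3.4]
gripper_width: -0.001
```

Now at about 160 mm of travel. I'll creep on to the stop.

Call:
drive_tool:
  steps: [0,0,0,0,0.1,0,0,0,0,0,0,0.1,0,0,0,0,0,0,0.1,0,0,0,0,0,0,0.05,0,0,0,0,0,0,0.05,0,0]

```text
clock: 5.15
position: [633.6, 26.9, 92.1]
ee_rot: [-2.188, -2.247, 0.009]
force: [-27.4, -0.4, 19.3]
gripper_width: -0.0
```

Call:
drive_tool:
  steps: [0,0,0,0,-0.2,0,0,0,0,0,0,-0.5,0,0,0,0,0,0,-0.6,-0.3,0,0,0,0,0,-0.7,-0.7,0,0,0,0,0,-0.8,-0.7,0]

```text
clock: 5.57
position: [552.8, 23.5, 142.9]
ee_rot: [-2.193, -2.248, 0.0]
force: [0.2, -0.3, 1.0]
gripper_width: -0.0
```

Call:
drive_tool:
  steps: [0,0,0,0,-0.5,-0.7,0,0,0,0,0,-0.3,-0.8,0,0,0,0,0,-0.2,-0.8,0,0,0,0,0,0,-0.4,0,0,0,0,0,0,0,0]

```text
clock: 5.98
position: [525.3, 23.1, 228.0]
ee_rot: [2.19, 2.245, 0.008]
force: [0.9, 0.6, 0.5]
gripper_width: 0.002
```

```bash
python3 - <<'E'
from rig import r
import cv2,numpy as np,pickle
s=r.sense();print(s["position"],s["ee_rot"])
ims=[]
for n in("wrist","scene","side"):
    d=r.get_image(n);d["s"]=s;pickle.dump(d,open(n+"2.pkl","wb"));cv2.imwrite(f"pics/{n}2.png",d["color"][:,:,::-1])
E
```

```text
[525.30393138  23.12730904 227.99574173] [2.18951959 2.24496853 0.00769427]
```

View pics/wrist2.png

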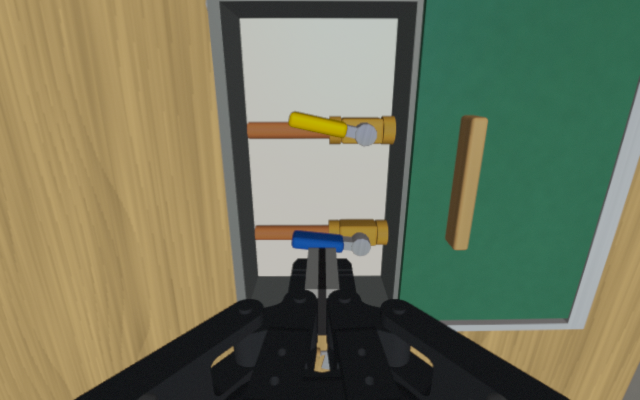

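View pics/scene2.png

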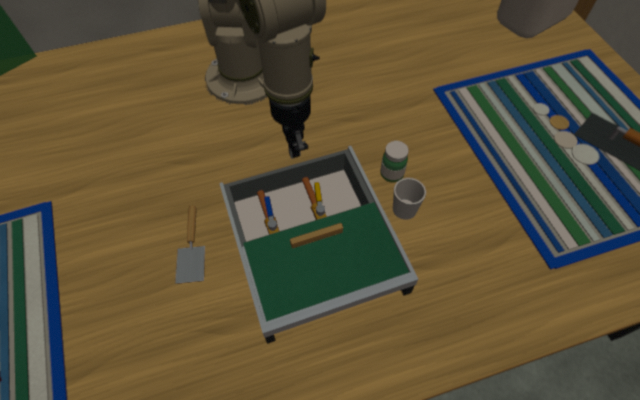

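The cover is against the end stop and both valves are visible. Yellow is at y=+40 and blue at y=-80 (wrist: blue tip ~(293,239), pivot ~(361,246)).

```bash
python3 - <<'E'
from h import *
from scipy.spatial.transform import Rotation as R
d=pickle.load(open("wrist2.pkl","rb"));s=d["s"]
T=np.eye(4);T[:3,:3]=R.from_rotvec(s["ee_rot"]).as_matrix();T[:3,3]=s["position"]
C=T@np.array(d["hand_eye"]);E=np.linalg.inv(C)
hsv=cv2.cvtColor(d["color"],cv2.COLOR_RGB2HSV)
sc=pickle.load(open("scene2.pkl","rb"));hs=cv2.cvtColor(sc["color"],cv2.COLOR_RGB2HSV)
print("wrist pivots z66 (yel,blue)",plane(d,[(366,134),(361,246)],68,E).round(1))
for nm,lo,hi in(("blue",(100,120,60),(125,255,255)),("yel",(24,150,100),(34,255,255))):
    for n,dd,h,EE in(("w",d,hsv,E),("s",sc,hs,None)):
        m=cv2.inRange(h,lo,hi)
        if n=="s": k=np.zeros_like(m);k[170:240,240:350]=1;m*=k
        c=max(cv2.findContours(m,0,2)[0],key=cv2.contourArea)
        rc=cv2.minAreaRect(plane(dd,c[:,0],66 if n=="w" else 60,EE)[:,:2].astype(np.float32))
        print(nm,n,cv2.contourArea(c),np.round(rc[0],1),np.round(rc[1],1),round(rc[2],1))
        print(cv2.boxPoints(rc).round(0).tolist())
m=cv2.inRange(hsv,(65,90,30),(95,255,255));ys,xs=np.nonzero(m);print("cover near edge",[plane(d,[(xs[ys==q].min(),q)],83,E)[0].round(1).tolist() for q in(60,200,300)])
E
```

```text
wrist pivots z66 (yel,blue) [[566.3  65.5  68. ]
 [569.2 -50.1  68. ]]
blue w 713.5 [524.2 -46.7] [19.5 53.9] 85.0
[[497.0, -54.0], [550.0, -59.0], [552.0, -39.0], [498.0, -35.0]]
blue s 64.0 [523.6 -52.8] [10.3 53.4] 84.7
[[497.0, -55.0], [550.0, -60.0], [551.0, -50.0], [497.0, -45.0]]
yel w 811.5 [521.5  72.9] [14.5 53.7] 80.1
[[494.0, 70.0], [547.0, 61.0], [549.0, 75.0], [496.0, 85.0]]
yel s 39.5 [521.5  72. ] [ 9.2 51.2] 81.3
[[495.0, 71.0], [546.0, 64.0], [548.0, 73.0], [497.0, 80.0]]
cover near edge [[604.5, 129.2, 83.0], [608.1, 7.0, 83.0], [613.6, -105.3, 83.0]]
```

Call:
drive_tool:
  steps: [0,0,0,-0.76,-0.1,0.3,0,0,0,0,-0.76,-0.1,0.4,0,0,0,0,-0.76,-0.1,0.4,0,0,0,0,-0.76,-0.1,0.4,0,0,0,0,-0.76,-0.1,0.3,0]

```text
clock: 6.55
position: [510.1, -92.3, 167.5]
ee_rot: [-2.191, -2.248, 0.002]
force: [0.6, 0.2, -0.7]
gripper_width: -0.0
```

Call:
drive_tool:
  steps: [0,0,0,0,0,0.4,0,0,0,0,0,0,0.4,0,0,0,0,0,0,0.4,0,0,0,0,0,0,0.4,0,0,0,0,0,0,0.2,0]

```text
clock: 6.97
position: [509.7, -91.2, 113.1]
ee_rot: [-2.191, -2.247, 0.003]
force: [-0.4, 0.6, 0.5]
gripper_width: 0.001
```

```bash
python3 - <<'E'
from rig import r
import cv2
s=r.sense();print(s["position"],s["ee_rot"])
cv2.imwrite("pics/w3.png",r.get_image("wrist")["color"][:,:,::-1])
E
```

```text
[509.6837205  -91.1867979  113.14328412] [-2.19061467 -2.24659211  0.00298397]
```

View pics/w3.png

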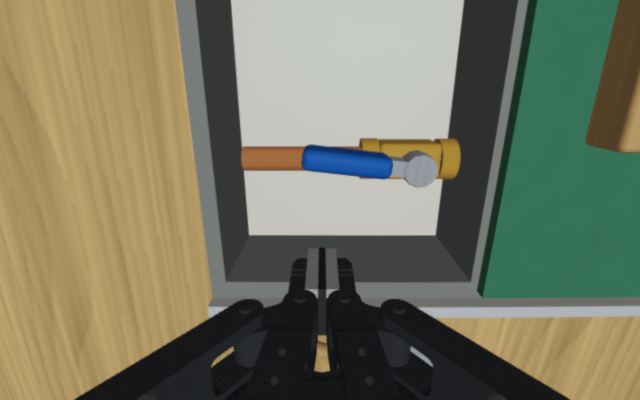

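Call:
drive_tool:
  steps: [0,0,0,0.05,0.05,0.43,0,0,0,0,0,0.05,0.43,0,0,0,0,0,0,0.43,0,0,0,0,0,0,0.43,0,0,0,0,0,0,0.4,0]

```text
clock: 7.43
position: [514.1, -89.7, 51.6]
ee_rot: [-2.193, -2.249, 0.0]
force: [-0.5, 0.1, 0.3]
gripper_width: -0.001
```

Call:
drive_tool:
  steps: [0,0,0,0.15,0,0,0,0,0,0,0.15,0,0,0,0,0,0,0.15,0,0,0,0,0,0,0.15,0,0,0,0,0,0,0.15,0,0,0]

```text
clock: 7.85
position: [514.2, -67.2, 53.4]
ee_rot: [2.192, 2.248, 0.001]
force: [1.1, -5.2, 1.2]
gripper_width: 0.005
```

Call:
drive_tool:
  steps: [0,0,0,0.2,-0.05,0,0,0,0,0,0.2,-0.05,0,0,0,0,0,0.24,0.03,0,0,0,0,0,0.24,0.04,0,0,0,0,0,0.24,0.04,0,0]

```text
clock: 8.27
position: [513.5, -35.0, 53.3]
ee_rot: [2.193, 2.245, -0.001]
force: [-0.9, -6.1, -0.1]
gripper_width: -0.002
```

Call:
drive_tool:
  steps: [0,0,0,0.18,0.07,0,0,0,0,0,0.16,0.09,0,0,0,0,0,0.14,0.1,0,0,0,0,0,0.12,0.1,0,0,0,0,0,0.1,0.1,0,0]

```text
clock: 8.68
position: [526.1, -12.8, 52.8]
ee_rot: [2.194, 2.248, -0.002]
force: [-1.5, -4.6, -0.1]
gripper_width: -0.004
```

Call:
drive_tool:
  steps: [0,0,0,0.07,0.15,0,0,0,0,0,0.07,0.15,0,0,0,0,0,0.05,0.15,0,0,0,0,0,0.05,0.15,0,0,0,0,0,0,0.15,0,0]

```text
clock: 9.1
position: [548.7, -3.7, 52.4]
ee_rot: [-2.192, -2.249, -0.0]
force: [-4.2, 0.9, 2.0]
gripper_width: 0.005
```

```bash
python3 - <<'E'
from rig import r
import cv2
s=r.sense();print(s["position"],s["force"])
cv2.imwrite("pics/w4.png",r.get_image("wrist")["color"][:,:,::-1])
E
```

```text
[548.73479272  -3.71828113  52.42795683] [-4.2330536   0.86454444  2.04319859]
```

View pics/w4.png

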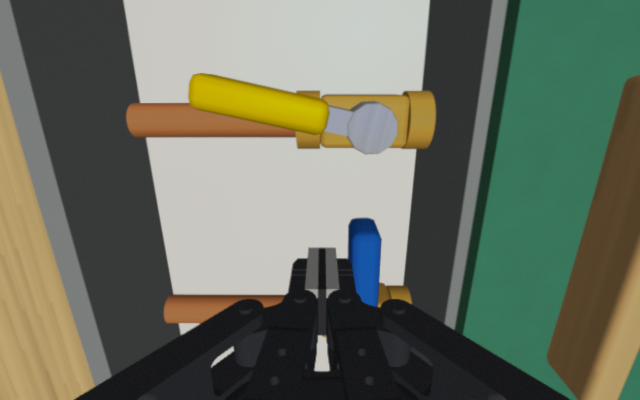

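The handle is nearly along +y now, with the finger on its near side and plenty of length in contact. I'll push on along +x to the stop.

Call:
drive_tool:
  steps: [0,0,0,0,0.1,0,0,0,0,0,0,0.1,0,0,0,0,0,0,0.1,0,0,0,0,0,0,0.05,0,0,0,0,0,0,0.05,0,0]

```text
clock: 9.57
position: [550.8, -3.3, 51.4]
ee_rot: [-2.182, -2.241, 0.024]
force: [-53.1, -1.4, 42.3]
gripper_width: -0.002
```

Call:
drive_tool:
  steps: [0,0,0,0,-0.4,0,0,0,0,0,0,-0.4,0,0,0,0,0,0,-0.2,-0.4,0,0,0,0,0,0,-0.8,0,0,0,0,0,0,-0.9,0]

```text
clock: 9.98
position: [530.0, -4.1, 115.3]
ee_rot: [-2.191, -2.249, -0.0]
force: [0.8, 0.6, -0.2]
gripper_width: -0.003
```

Call:
drive_tool:
  steps: [0,0,0,0,-0.2,-0.9,0,0,0,0,0,-0.3,-0.9,0,0,0,0,0,-0.3,-0.8,0,0,0,0,0,-0.2,-0.4,0,0,0,0,0,0,0,0]

```text
clock: 10.4
position: [502.0, -5.0, 208.7]
ee_rot: [2.189, 2.247, 0.007]
force: [1.6, -0.2, -0.4]
gripper_width: -0.004
```

```bash
python3 - <<'E'
from rig import r
from h import *
from scipy.spatial.transform import Rotation as R
s=r.sense();print(s["position"],s["force"],s["clock"])
d=r.get_image("wrist");sc=r.get_image("scene")
cv2.imwrite("pics/f.png",np.vstack([d["color"],sc["color"]])[::1,:,::-1][:, :]) 
cv2.imwrite("pics/f.png",cv2.resize(np.vstack([d["color"],sc["color"]])[:,:,::-1],(480,600)))
T=np.eye(4);T[:3,:3]=R.from_rotvec(s["ee_rot"]).as_matrix();T[:3,3]=s["position"]
E=np.linalg.inv(T@np.array(d["hand_eye"]));h=cv2.cvtColor(d["color"],cv2.COLOR_RGB2HSV)
for nm,lo,hi in(("blue",(100,120,60),(125,255,255)),("yel",(24,150,100),(34,255,255))):
    c=max(cv2.findContours(cv2.inRange(h,lo,hi),0,2)[0],key=cv2.contourArea)
    rc=cv2.minAreaRect(plane(d,c[:,0],66,E)[:,:2].astype(np.float32));print(nm,rc)
E
```

```text
[502.03494032  -4.99583806 208.72477091] [ 1.56396291 -0.16929603 -0.40549671] 10.4
blue ((566.8493041992188, -6.837839126586914), (15.549864768981934, 55.822486877441406), 1.7891603708267212)
yel ((521.2012939453125, 72.17054748535156), (13.26840591430664, 53.70751953125), 79.27874755859375)
```

View pics/f.png

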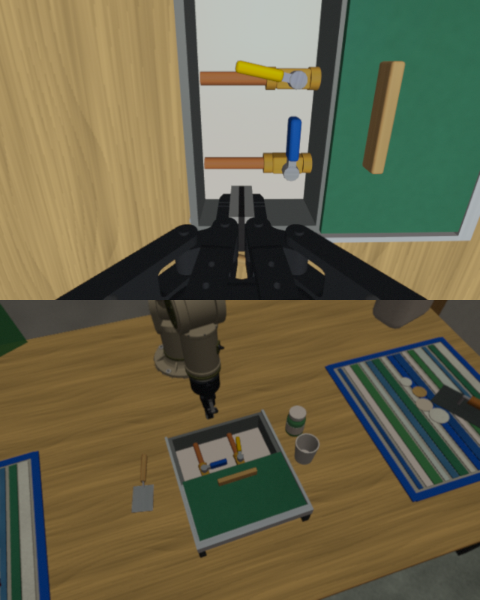

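The blue handle is at 1.8° against the box's 1.5°, so it is shut. Yellow hasn't moved, the cover is at its stop, and the arm is clear.

```bash
python3 -c "
from rig import r
print(r.hand_in())"
```

```text
the job is handed in; nothing more can be done
None
```

The cover is pushed all the way back and the blue valve is shut. I handed the job in at about 10.5 s of the 43 s allowed; the hand-in reported no verdict.

- **Cover:** I pushed the wooden bar with closed fingertips for about 168 mm, until the cover met its end stop (27 N in x at the wrist). It was still there in the last pictures. The opening was clear.
- **Blue handle:** I swept it clockwise until it met its stop. The final wrist view measured it at 1.8° from the box's +y, taking the box as turned 1.5°, so it is shut to within about 0.01 rad. The push against the stop was harder than I intended: the last reading was about 68 N in total, below the 120 N wrist limit.
- **Yellow handle:** its measured centre moved less than 1 mm between the views before and after the push.
- **Jar, cup and spatula:** they look unmoved in the final scene picture, but I did not measure them again.
- **Arm:** at hand-in the fingers were about 200 mm above the bench and touching nothing, with under 2 N on the sensor.

None of the checks failed. The only disagreement was early on: the scene and side views put the cover centre about 6 mm apart in x, which did not affect the pushes.

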